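Refit the filter cover and hold it home

TASK

Refit the loose metal cover on the open water-filter unit: set it over the bay so that its two sleeves slide onto the unit's two upright spigots and it rests on the spring pins. Only then turn the quarter-turn fastener in its middle counter-clockwise (seen from above) until its slot lines up with the blade below, the grip bar standing square across the cover's length, then press the cover down fully home on the flange against its springs. Finish while still holding it pressed down with the fingers, ready for a colleague to put the screws in, and leave the other things on the table undisturbed.

Things in the scene. Friction and masses are not known exactly. Their poses are not given: they have to be found in the camera images.
- unit: the water-filter unit, fixed to the table: a low white box 134 (its x) x 224 (its y) mm, 60 mm high, with a flat flange on top round an open bay (76 x 84 mm). Origin: centre of its underside, z up, y along its length. Two upright steel spigots, 16.5 mm thick, 24 mm tall above the flange, tips tapered, stand at y = +75 and -75 mm, x = 0
- seat (a point): point on the unit's axis at flange height (60 mm above the table), axes as the unit's; the cover's origin lies here when fully home. Here a steel blade stands along x, 16 mm long, 3 mm thick, 8 mm above the flange
- pin_top (a point): top of one of four black spring pins at x = +-30, y = +-53 mm on the unit (this one at -30, -53), 21 mm above the flange when free. They carry the fitted cover about 9 mm above home; pressing it home from there takes about 7 N more than its weight (0.3 kg)
- cover: the loose cover, a folded aluminium sheet lying right way up, 100 (its x) x 190 (its y) mm; plate top at 16 mm, skirt 12 mm deep. Origin: centre of its underside (skirt edge), z up, y along its length. Two through sleeves, 20 mm bore, z = 0 to 19 mm, at y = +75 and -75 mm slip over the spigots (1.75 mm clearance all round). It fits equally well turned by half a turn
- knob (a joint): angle of the fastener, rad, counter-clockwise from above: 0 = bar and slot along the cover's length; 1.571 = across it, where the slot (8 mm wide) takes the blade. Stops at 0 and 2.2; stays where left (friction 0.05 N m), also when the cover is carried by it. Unless within about 0.15 rad of 1.571 the fastener lands on the blade and the cover stops 5 mm short of home
- knob_grip (a point): grip point in the fastener's black bar, on its axis in the middle of the cover (over its centre of mass), 41 mm above the cover's underside. The bar is 12 mm thick (along this point's x), 40 mm long (this point's y), its top at 49 mm, on a round flange 34 mm across whose top is at 19 mm. The cover can be carried by it
- mug: white mug, 83 x 110 x 86 mm, bystander; origin at the centre of its underside
- onion: onion, about 80 mm, bystander; origin underneath
- spice_jar: small jar with a red cap, 45 mm across, 106 mm tall, bystander between or behind the unit and the cover; origin underneath
- salt: salt shaker, 44 mm across, 90 mm tall, bystander between or in front of the unit and the cover; origin underneath
- jar: glass jar, 72 mm across, 94 mm tall, bystander on the right; origin underneath
- screwdriver: screwdriver lying on the right, bystander; origin underneath

How it is judged (in metres and radians):
On the way, in this order (a step that is already met when the one before it is completed fails the run):
1. the cover's sleeves are on the spigots (cover within 13 mm of home), the fastener not yet aligned (horizontal distance between cover and seat below 0.004 m and z of cover in the frame of seat below 0.013 m and angle between the y axis of cover and the y axis of unit, either way round below 0.06 rad), for 0.2 s.
2. on the spigots, the fastener is turned until its slot aligns with the blade (within 0.15 rad) (z of cover in the frame of seat below 0.013 m and horizontal distance between cover and seat below 0.004 m and value of joint knob between 1.421 and 1.721 rad), for 0.2 s.
At the end, for the whole second after the job is handed in: the cover sits on both spigots fully home on the flange (within 2 mm in height, 4 mm sideways, 0.06 rad in yaw, level within 0.03 rad), the fastener within 0.15 rad of aligned, and the fingers still hold it down against the springs (more than 3 N on the cover) (horizontal distance between cover and seat below 0.004 m and z of cover in the frame of seat below 0.002 m and angle between the y axis of cover and the y axis of unit, either way round below 0.06 rad and angle between cover's own z axis and vertical below 0.03 rad and value of joint knob between 1.421 and 1.721 rad and contact force between the fingers and cover above 3 N); the arm keeps its last pose, push and grip.
It fails at once if a bystander is moved by more than 3 cm (distance of any of mug, onion, spice_jar, salt, jar, screwdriver from where it was at the start of the episode above 0.03 m).
It also fails if it takes over 48 s, if anything falls off the work surface, if the arm or the gripper's body presses on something with over 40 N, if the wrist force passes 120 N, or if a joint passes its speed limit or range.

ROBOT

A 6-joint arm with a two-finger parallel gripper is mounted at the origin on a cart in front of the work surface, level with it; the furniture and walls round the work are solid. World frame = base frame: x ahead of the robot, y to its left, z up, the work surface at z = 0. Lengths are in mm, angles in degrees, forces in N, time in s.
With the tool pointing down it reaches from about 300 to 850 mm from the base axis. Payload 4.2 kg.
Tool frame: the origin (TCP) lies between the finger pads; the fingertips stand 11 mm ahead of it and the grasp point (between the pads) lies 8 mm behind it (env.tips_ahead is the distance from the TCP to the fingertips, in mm); z points along the fingers, y is the line along which they close (so a half turn about z gives the same grasp; the last joint's range is limited). The gripper opens to 91 mm and grips with 3 to 60 N. Pads are 32 mm wide; open, the fingers measure 118 mm over their backs; the gripper's body (76 mm by 178 mm) begins 60 mm behind the grasp point.
Start: joints at [-73.453, 18.312, 89.639, -0, 72.044, -1.146], TCP at [174.754, -547.817, 224.976] pointing down, gripper open.
Joint ranges: [-177.97, 177.97], [-48.28, 115.42], [12.27, 149.76], [-77.06, 257.06], [2.81, 150.46], [-146.56, 146.56]. Speed limits (degrees/s): [147.25, 147.25, 180, 180, 180, 180].

INTERFACE

Orientations are given as [roll, pitch, yaw] about the fixed x, y, z axes, in that order (R = Rz(yaw) Ry(pitch) Rx(roll)).
In Python, from workcell import env, cams gives the robot as it stands.
- The arm moves only by the tool step_arm, never from a script. Its arguments are lists of equal length, an entry for each row: "linear": the shift along the tool's x, y, z in units of 30 cm (1.0 is 30 cm), a list of three; "turn": the turn about the tool's z in units of 360 degrees (1.0 is 360 degrees). In form: {"linear": [[tx, ty, tz], ...], "turn": [turn, ...]}. A call has 1 to 20 rows; each row is the pose to reach, as a shift and turn from the pose commanded when the call began, along the tool's axes at that moment, turning the shorter way round; what a row does not reach only later rows make up. A row lasts 1/8 s, in which the tool goes at most 62.5 mm and 10.7 degrees, less where a joint would pass 70% of its speed; a pose out of reach is approached as far as the arm can. A call with a number of a shift or a turn outside -1 to 1 is refused whole. A call with a gripper value outside its range is refused whole. "fingers" is the closure, from -1 (fully open) to 1 (shut), so that 0 is half open, set as the call begins (left out, the last holds). The fingers move at their own pace and stop on an object; "force" is the grip in N (left out, the last holds). Time passes only in rows, so rows that repeat a pose let the fingers close. It gives the time, the measured TCP pose, the force, the opening and the grip force at its end, in the units of the state.
- env.state(): the state, without advancing time (a new reading comes with each control period).
- cams.grab_frame(name): name is "scene" or "top"; returns a dict with "color" (384x512x3 uint8, blue, green, red), "fx", "fy", "cx", "cy" (pixels), "extrinsics" (4x4, takes a point from camera to world coordinates). Camera axes: x right, y down, z forward; pixel columns grow to the right and rows downward; lengths in mm; the calibration is good to about 2 mm. A picture is of the moment at which its call begins. There is no depth.
- env.job_done(): hands the job in; it is judged then, once.
The state is a dict: "time_s": time; "qpos": joint angles; "qvel": joint speeds; "effort": joint torques, N m; "ee_pos": TCP position; "ee_rot": TCP orientation; "force": force on the tool from outside, world axes, zero at the start; "torque": the same for the moment, N m; "gripper_width": finger opening in mm; "gripper_force": force on a finger pad.
Only numpy, scipy, OpenCV 4.12 (cv2) and the standard library are available. Lean on these libraries where they do the work, as an engineer would, in place of code of your own. Each camera call takes 0.05 s, during which the arm holds its last target. There are 200 camera calls.

## Working session

There is one attempt and no reset: what is moved stays moved. The work goes in short steps, Python scripts to look and compute and a tool call to move; the robot and the scene stay as the last step left them, time stands still between calls to the robot, and variables do not carry over. Pictures are saved under pics/ and viewed, at most 10 in all, crops included, and the job is handed in when it is done.

Besides the shell and the picture viewer there is one more tool, called after "Request:" as name(argument=value, ...), one argument or row to a line, values as JSON. step_arm: Moves the arm, as the interface text tells. Its arguments: {"type":"object","properties":{"linear":{"type":"array"},"turn":{"type":"array"},"fingers":{"type":"number"},"force":{"type":"number"}},"required":["linear","turn"]}

```bash
mkdir -p pics
python3 - <<'E'
from workcell import env, cams
import cv2, numpy as np
for n in("scene","top"):
    f=cams.grab_frame(n); cv2.imwrite(f"pics/{n}0.png",f["color"])
    print(n,f["fx"],f["cx"],f["cy"],np.round(f["extrinsics"],3).tolist())
print(env.state())
E
```

```text
scene 467.250400168336 255.60207767720354 195.11594854511156 [[-0.515, -0.659, 0.548, -436.099], [-0.857, 0.4, -0.326, 554.686], [-0.004, -0.637, -0.771, 1421.682], [0.0, 0.0, 0.0, 1.0]]
top 383.49900043677957 256.5573388427347 190.29381941230844 [[-0.015, -0.996, 0.089, 399.062], [-1.0, 0.016, 0.012, -7.262], [-0.014, -0.089, -0.996, 1360.75], [0.0, 0.0, 0.0, 1.0]]
{'time_s': 0.1, 'qpos': array([-7.34509204e+01,  1.83475670e+01,  8.96986251e+01, -6.30498153e-04,
        7.20438058e+01, -1.14490819e+00]), 'qvel': array([-0.07476497,  0.04181834, -0.28047419,  0.10470536,  0.03728773,
       -0.01089052]), 'effort': array([-1.44338405e-04, -4.13331449e+01, -2.32510847e+01,  7.28241820e-02,
        4.21863911e-02, -5.81890777e-05]), 'ee_pos': array([ 174.64677548, -547.38626201,  224.21382012]), 'ee_rot': array([-1.79910008e+02, -1.19889240e-03,  1.76941817e+01]), 'force': array([ 0.01853137, -0.09709999, -0.62486893]), 'torque': array([-0.02308486, -0.00018229, -0.02305379]), 'gripper_force': 0.0, 'gripper_width': 90.99389004437498}
```

View pics/top0.png

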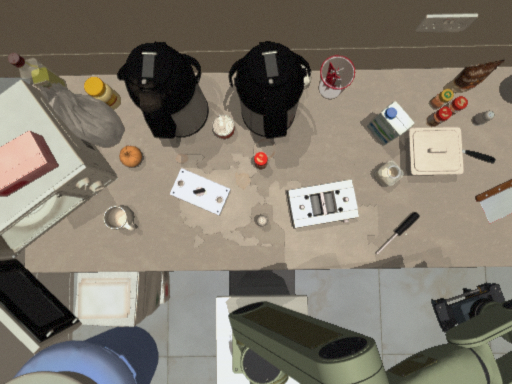

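View pics/scene0.png

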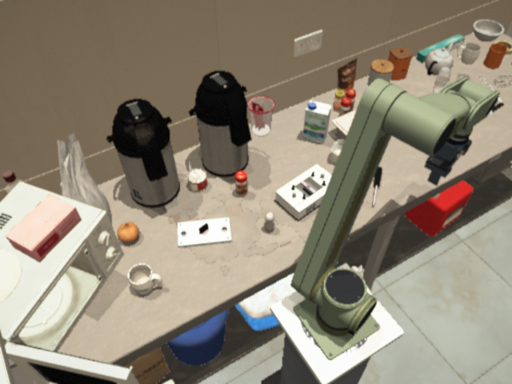

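The top view shows the cover near (200,191) with its black knob bar at about (198,190). The unit is near (323,204), the red-capped jar at (261,159) and the salt at (262,221). I'll enlarge that area next.

Run:
```python
import cv2, numpy as np
im=cv2.imread("pics/top0.png")
a=cv2.resize(im[165:219,165:235],None,fx=8,fy=8,interpolation=cv2.INTER_CUBIC)
b=cv2.resize(im[174:234,284:364],None,fx=8,fy=8,interpolation=cv2.INTER_CUBIC)
c=np.zeros((600,800,3),np.uint8); 
a=cv2.resize(im[160:220,160:240],(400,300),interpolation=cv2.INTER_CUBIC)
cv2.imwrite("pics/cov.png",cv2.resize(im[160:220,160:240],(800,600),interpolation=cv2.INTER_CUBIC))
cv2.imwrite("pics/unit.png",cv2.resize(im[174:234,284:364],(800,600),interpolation=cv2.INTER_CUBIC))
```

```text
(no output)
```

View pics/cov.png

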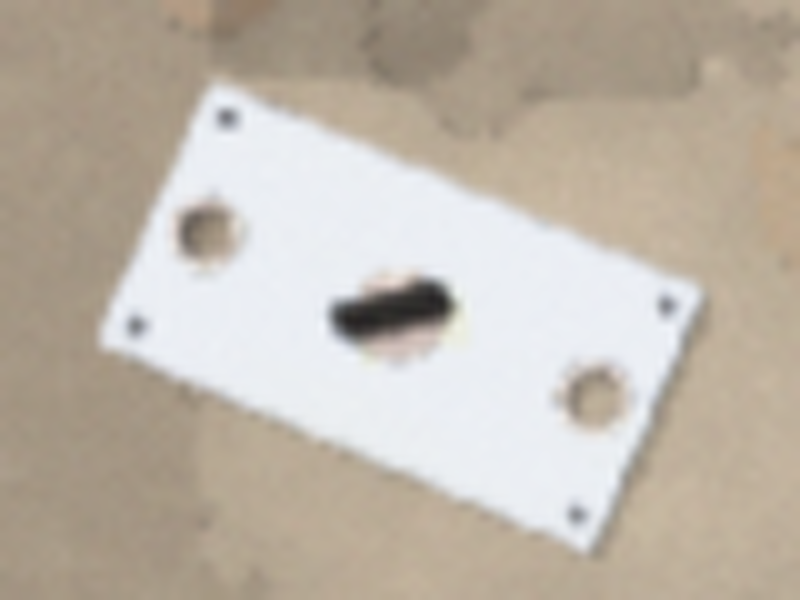

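View pics/unit.png

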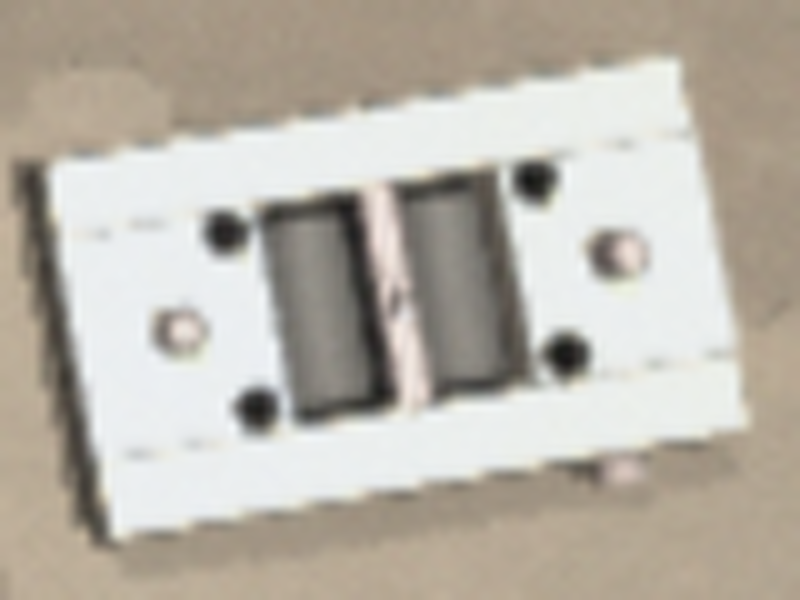

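The cover crop has corners at (217,80), (707,288), (592,553) and (102,345), and holes at (208,233) and (594,397). Its bar runs from (332,320) to (453,295). The unit crop has pins at (227,232), (537,181), (567,354) and (258,409), and the flange corners are clear. Now I'll fit the poses.

```bash
cat > h.py <<'E'
from workcell import env, cams
import numpy as np
from scipy.optimize import least_squares
def proj(f,P):
    E=np.array(f["extrinsics"]); c=(np.asarray(P)-E[:3,3])@E[:3,:3]
    return np.c_[f["fx"]*c[:,0]/c[:,2]+f["cx"], f["fy"]*c[:,1]/c[:,2]+f["cy"]]
def place(p,L):
    c,s=np.cos(p[2]),np.sin(p[2]); L=np.asarray(L,float)
    return L@np.array([[c,-s,0],[s,c,0],[0,0,1]]).T+[p[0],p[1],0]
def fit(f,L,uv,p0):
    r=least_squares(lambda p:(proj(f,place(p,L))-uv).ravel(),p0,x_scale=[10,10,.1])
    return r.x, np.abs(r.fun).reshape(-1,2).max(1)
E
python3 - <<'E'
from h import *
f=cams.grab_frame("top")
cv=lambda a,o:(np.array(a)+.5)/10-.5+o
C=cv([(217,80),(707,288),(592,553),(102,345),(208,233),(594,397)],(160,160))
Lc=[(50,95,16),(50,-95,16),(-50,-95,16),(-50,95,16),(0,75,17),(0,-75,17)]
p,e=fit(f,Lc,C,[400,200,-.4]); print("cover",p[:2],np.degrees(p[2]),e.round(2))
b=cv([(338,320),(447,295)],(160,160)) # bar ends
q,e2=fit(f,[(0,18,49),(0,-18,49)],b,[400,200,.2]); print("bar",q[:2],np.degrees(q[2]),e2)
U=cv([(48,163),(680,60),(748,430),(115,540),(227,232),(537,181),(567,354),(258,409)],(284,174))
Lu=[(67,112,60),(67,-112,60),(-67,-112,60),(-67,112,60),(30,53,81),(30,-53,81),(-30,-53,81),(-30,53,81)]
p,e=fit(f,Lu,U,[380,-200,.1]); print("unit",p[:2],np.degrees(p[2]),e.round(2))
p,e=fit(f,Lu[4:],U[4:],[380,-200,.1]); print("pins",p[:2],np.degrees(p[2]),e.round(2))
p,e=fit(f,Lu[:4],U[:4],[380,-200,.1]); print("flange",p[:2],np.degrees(p[2]),e.round(2))
for n,u,z in(("spice",(261,158),106),("salt",(262,219),90)):
    print(n,fit(f,[(0,0,z)],np.array([u]),[400,0,0])[0][:2])
s=env.state();print(s["ee_pos"],s["ee_rot"],s["qpos"])
E
```

```text
cover [519.33743424 209.58221862] -23.79590657716939 [0.25 0.18 0.16 0.37 0.05 0.34]
bar [519.2178116  207.83209194] 12.115905467456827 [0.34825114 0.34817846]
unit [ 467.39446815 -214.75099186] 8.653075961615306 [1.57 1.12 0.8  1.43 0.26 0.56 0.88 0.35]
pins [ 467.4090986  -213.04541291] 8.680032267481876 [0.25 0.2  0.37 0.16]
flange [ 467.37901169 -216.51281558] 8.648081690741458 [1.05 1.12 1.3  0.91]
spice [618.04141839  -7.9185335 ]
salt [416.91443452  -8.02645892]
[ 174.65101772 -547.45680937  224.3420339 ] [-1.79925283e+02 -7.47866663e-04  1.76952197e+01] [-7.34524347e+01  1.83413778e+01  8.96888625e+01 -7.87128949e-04
  7.20444767e+01 -1.14741168e+00]
```

Request:
step_arm(
  linear=[
    [0.93, -1.0, 0],
    [0.93, -1.0, 0],
    [0.93, -1.0, 0],
    [0.93, -1.0, 0],
    [0.93, -1.0, 0],
    [0.93, -1.0, 0],
    [0.93, -1.0, 0],
    [0.93, -1.0, 0],
  ],
  turn=[-0.117, -0.117, -0.117, -0.117, -0.117, -0.117, -0.117, -0.117],
)

```text
time_s: 1.15
ee_pos: [349.8, -175.5, 224.9]
ee_rot: [-180.0, -0.0, 60.1]
force: [-0.3, 0.2, 0.2]
gripper_width: 91.2
gripper_force: 0.0
```

```bash
cat >> h.py <<'E'
def go(x,y,z,yaw):
    s=env.state(); p=s["ee_pos"]; r=s["ee_rot"]; a=np.radians(r[2])
    d=np.array([x,y,z])-p
    t=np.array([d[0]*np.cos(a)+d[1]*np.sin(a), d[0]*np.sin(a)-d[1]*np.cos(a), -d[2]])/300
    dy=(yaw-r[2]+180)%360-180
    print("t",s["time_s"],"at",p.round(1),r.round(2),"linear",t.round(4),"turn",round(-dy/360,4),"F",s["force"].round(1),"q6",s["qpos"][5].round(1),"w",s["gripper_width"].round(1))
E
python3 -c "
from h import *
go(519.3,208.8,110,102.1)"
```

```text
Traceback (most recent call last):
  File "h.py", line 18, in go
    print("t",s["time_s"],"at",p.round(1),r.round(2),"linear",t.round(4),"turn",round(-dy/360,4),"F",s["force"].round(1),"q6",s["qpos"][5].round(1),"w",s["gripper_width"].round(1))
                                                                                                                                                        ^^^^^^^^^^^^^^^^^^^^^^^^
AttributeError: 'float' object has no attribute 'round'
```

```bash
sed -i 's/s\["gripper_width"\].round(1)/round(s["gripper_width"],1)/' h.py
python3 -c "
from h import *
go(519.3,208.8,150,102.1)"
```

```text
t 1.15 at [ 349.8 -175.5  224.9] [-180.     -0.     60.07] linear [ 1.392  -0.1495  0.2497] turn -0.1168 F [-0.3  0.2  0.2] q6 1.6 w 91.2
```

Request:
step_arm(
  linear=[
    [1.0, -0.11, 0],
    [1.0, -0.11, 0],
    [1.0, -0.11, 0],
    [1.0, -0.11, 0],
    [1.0, -0.11, 0],
    [1.0, -0.11, 0],
    [1.0, -0.11, 0],
  ],
  turn=[-0.117, -0.117, -0.117, -0.117, -0.117, -0.117, -0.117],
)

```text
time_s: 2.02
ee_pos: [471.4, 97.4, 224.5]
ee_rot: [-179.9, 0.1, 101.9]
force: [-1.1, 0.3, 0.3]
gripper_width: 91.6
gripper_force: 0.0
```

```bash
python3 -c "
from h import *
go(519.3,208.8,100,102.1)"
```

```text
t 2.025 at [471.4  97.4 224.5] [-1.7991e+02  5.0000e-02  1.0190e+02] linear [0.3304 0.2328 0.415 ] turn -0.0006 F [-1.1  0.3  0.3] q6 -1.5 w 91.6
```

Request:
step_arm(
  linear=[
    [0.33, 0.233, 0.2],
    [0.33, 0.233, 0.3],
    [0.33, 0.233, 0.415],
    [0.33, 0.233, 0.415],
    [0.33, 0.233, 0.415],
    [0.33, 0.233, 0.415],
    [0.33, 0.233, 0.415],
  ],
  turn=[0, 0, 0, 0, 0, 0, 0],
  fingers=0,
)

```text
time_s: 2.9
ee_pos: [520.4, 209.5, 102.3]
ee_rot: [179.8, -0.0, 101.9]
force: [-0.1, 0.6, 0.3]
gripper_width: 45.6
gripper_force: 0.0
```

Run:
```python
from h import *
import cv2
go(519.3,208.5,35,102.1)
fs=cams.grab_frame("scene");ft=cams.grab_frame("top")
a=cv2.resize(fs["color"][200:265,160:320],(800,325),interpolation=cv2.INTER_CUBIC)
b=cv2.resize(fs["color"][155:230,260:350],(480,400),interpolation=cv2.INTER_CUBIC)
cv2.imwrite("pics/s1.png",a)
cv2.imwrite("pics/u1.png",cv2.resize(fs["color"][160:225,262:342],(800,650),interpolation=cv2.INTER_CUBIC)[:600])
cv2.imwrite("pics/scene1.png",fs["color"])
```

```text
t 2.9 at [520.4 209.5 102.3] [ 1.7981e+02 -2.0000e-02  1.0187e+02] linear [-0.0024 -0.0043  0.2244] turn -0.0006 F [-0.1  0.6  0.3] q6 8.9 w 45.6
```

View pics/u1.png

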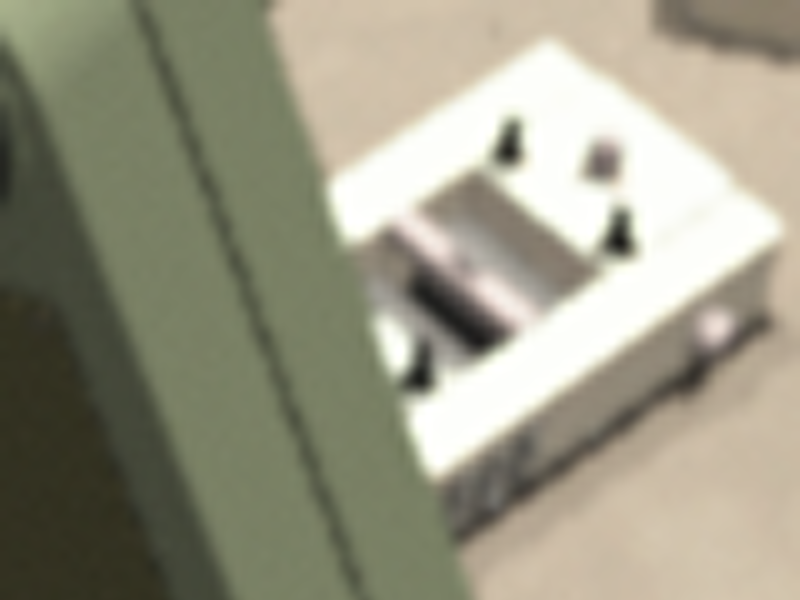

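The scene crop shows the pins have thin tips on wide bases. Tips are at (513,118), (622,207) and (424,340), and the far spigot is at (605,160). So the blobs I used in the top view were bases, below tip height. I'll refit the unit with correct heights.

Run:
```python
from h import *
cv=lambda a,o:(np.array(a)+.5)/10-.5+o
f=cams.grab_frame("top"); g=cams.grab_frame("scene")
S=cv([(513,118),(622,207),(424,340)],(262,160)); L=[(30,-53,81),(-30,-53,81),(-30,53,81)]
p,e=fit(g,L,S,[467,-214,.15]); print("scene pins",p[:2],np.degrees(p[2]),e.round(2))
p,e=fit(g,[(0,-75,72)]+L,np.r_[cv([(605,160)],(262,160)),S],[467,-214,.15]); print("scene+spig",p[:2],np.degrees(p[2]),e.round(2))
p,e=fit(g,[(67,-112,60),(-67,-112,60)],cv([(548,42),(782,230)],(262,160)),[467,-214,.15]); print("scene corners",p[:2],np.degrees(p[2]),e.round(2))
T=cv([(181,332),(620,253)],(284,174))
for z in(68,72,76):
    p,e=fit(f,[(0,75,z),(0,-75,z)],T,[467,-214,.15]); print("spig",z,p[:2],np.degrees(p[2]),e.round(2))
T=cv([(227,232),(537,181),(567,354),(258,409)],(284,174))
for z in(64,70):
    p,e=fit(f,[(30,53,z),(30,-53,z),(-30,-53,z),(-30,53,z)],T,[467,-214,.15]); print("pins",z,p[:2],np.degrees(p[2]),e.round(2))
U=cv([(48,163),(680,60),(748,430),(115,540)],(284,174))
r=least_squares(lambda q:(proj(f,place(q,np.array([(67,112,60),(67,-112,60),(-67,-112,60),(-67,112,60)])*[q[3],q[4],1]))-U).ravel(),[467,-214,.15,1,1]); print(r.x,r.fun.round(2))
```

```text
scene pins [ 466.22424094 -216.17517146] 8.884143446762582 [0.13 0.17 0.28]
scene+spig [ 465.37010482 -215.3185654 ] 8.494758236971133 [0.8  0.12 0.14 0.49]
scene corners [ 465.82451021 -210.5747793 ] 7.673559211461619 [0.45 0.4 ]
spig 68 [ 468.52506434 -216.26006856] 9.321320058906508 [0.03 0.03]
spig 72 [ 468.31134954 -215.61334664] 9.323968329171999 [0.04 0.03]
spig 76 [ 468.09764233 -214.96662449] 9.326632975531421 [0.1 0.1]
pins 64 [ 468.3110898  -215.77971119] 8.674182249198864 [0.05 0.14 0.14 0.14]
pins 70 [ 467.99272483 -214.81466646] 8.676229451412109 [0.1  0.1  0.22 0.09]
[ 4.67301894e+02 -2.16522504e+02  1.50774770e-01  9.57758697e-01
  9.70027906e-01] [ 0.07  0.14 -0.15 -0.12  0.16  0.16 -0.08 -0.18]
```

Request:
step_arm(
  linear=[
    [-0.003, -0.004, 0.1],
    [-0.003, -0.004, 0.15],
    [-0.003, -0.004, 0.19],
    [-0.003, -0.004, 0.224],
    [-0.003, -0.004, 0.224],
    [-0.003, -0.004, 0.224],
  ],
  turn=[0, 0, 0, 0, 0, 0],
)

```text
time_s: 3.85
ee_pos: [519.1, 209.1, 33.6]
ee_rot: [179.9, -0.0, 101.9]
force: [0.1, 0.5, 0.2]
gripper_width: 45.7
gripper_force: 0.0
```

Request:
step_arm(
  linear=[
    [0, 0, 0],
    [0, 0, 0],
    [0, 0, 0],
    [0, 0, 0],
    [0, 0, 0],
    [0, 0, 0],
  ],
  turn=[0, 0, 0, 0, 0, 0],
  fingers=1,
  force=35,
)

```text
time_s: 4.6
ee_pos: [518.9, 208.9, 33.4]
ee_rot: [180.0, 0.0, 101.9]
force: [0.5, -0.2, 1.5]
gripper_width: 11.4
gripper_force: 35.0
```

Request:
step_arm(
  linear=[
    [0, 0, -0.1],
    [0, 0, -0.2],
    [0, 0, -0.35],
    [0, 0, -0.5],
    [0, 0, -0.6],
    [0, 0, -0.6],
    [0, 0, -0.6],
  ],
  turn=[0, 0, 0, 0, 0, 0, 0],
)

```text
time_s: 5.48
ee_pos: [517.4, 208.4, 211.2]
ee_rot: [-179.8, 0.0, 101.9]
force: [0.5, -0.6, -3.2]
gripper_width: 11.8
gripper_force: 35.0
```

Run:
```python
from h import *
import cv2
go(468,-215.6,213,134.5)
f=cams.grab_frame("top")
cv2.imwrite("pics/top2.png",cv2.resize(f["color"][150:225,150:250],(800,600),interpolation=cv2.INTER_CUBIC))
```

```text
t 5.475 at [517.4 208.4 211.2] [-1.7978e+02  4.0000e-02  1.0193e+02] linear [-1.3488 -0.4534 -0.006 ] turn -0.0905 F [ 0.5 -0.6 -3.2] q6 8.8 w 11.8
```

View pics/top2.png

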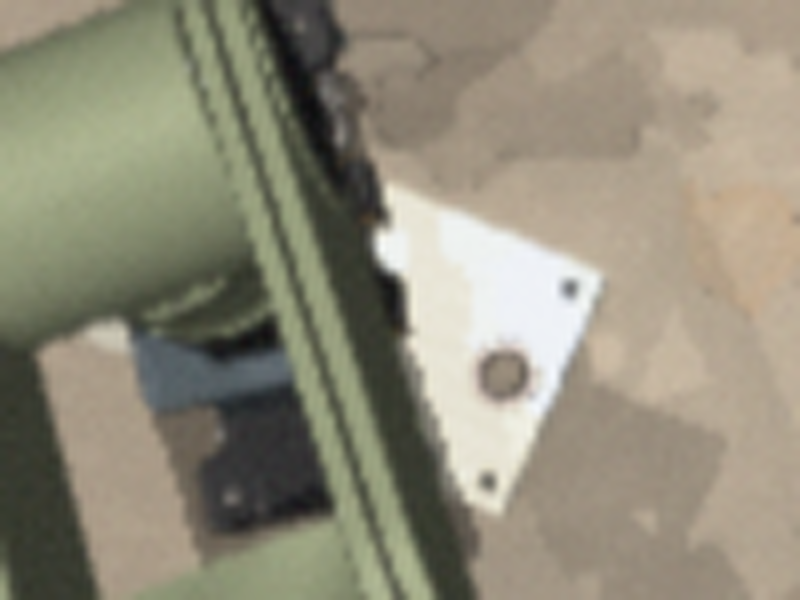

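The cover is lifted, with its right half visible: corners at (602,270) and (499,517), hole at (504,374). I'll fit its pose relative to the tool.

Run:
```python
from h import *
f=cams.grab_frame("top"); s=env.state(); print(s["ee_pos"],s["ee_rot"])
uv=(np.array([(602,270),(499,517),(504,374)])+.5)/8-.5+150
h=177.8
p,e=fit(f,[(50,-95,16+h),(-50,-95,16+h),(0,-75,19+h)],uv,[517,208,-.4]); print(p[:2],np.degrees(p[2]),e.round(2))
```

```text
[517.46215562 208.43996081 210.92271627] [-1.79741630e+02  4.55769200e-02  1.01933749e+02]
[516.28084929 211.25556285] -23.04853704188564 [0.35 0.25 0.21]
```

Request:
step_arm(
  linear=[
    [-0.05, -0.02, 0],
    [-0.15, -0.05, 0],
    [-0.27, -0.09, 0],
    [-0.4, -0.13, 0],
    [-0.53, -0.18, 0],
    [-0.66, -0.22, 0],
    [-0.79, -0.26, 0],
    [-0.9, -0.3, 0],
    [-0.96, -0.32, 0],
    [-1.0, -0.335, 0],
    [-1.0, -0.335, 0],
  ],
  turn=[-0.005, -0.013, -0.022, -0.031, -0.041, -0.051, -0.061, -0.071, -0.08, -0.086, -0.09],
)

```text
time_s: 6.95
ee_pos: [481.6, -105.9, 211.9]
ee_rot: [-179.9, -0.1, 134.3]
force: [-0.2, 0.7, -2.6]
gripper_width: 11.9
gripper_force: 35.0
```

Run:
```python
from h import *
go(468.6,-216.6,170,134.3)
```

```text
t 6.95 at [ 481.6 -105.9  211.9] [-1.7992e+02 -1.3000e-01  1.3429e+02] linear [-0.2339 -0.2888  0.1398] turn -0.0 F [-0.2  0.7 -2.6] q6 -58.0 w 11.9
```

Request:
step_arm(
  linear=[
    [-0.04, -0.05, 0.02],
    [-0.1, -0.13, 0.06],
    [-0.17, -0.21, 0.12],
    [-0.215, -0.265, 0.18],
    [-0.234, -0.289, 0.23],
    [-0.234, -0.289, 0.255],
    [-0.234, -0.289, 0.255],
    [-0.234, -0.289, 0.255],
  ],
  turn=[0, 0, 0, 0, 0, 0, 0, 0],
)

```text
time_s: 7.95
ee_pos: [469.9, -215.7, 137.3]
ee_rot: [180.0, 0.1, 134.4]
force: [-0.3, -0.6, -2.8]
gripper_width: 12.1
gripper_force: 35.0
```

Run:
```python
from h import *
import cv2
go(468.6,-216.6,128,134.3)
f=cams.grab_frame("top");g=cams.grab_frame("scene")
a=cv2.resize(f["color"][165:240,275:375],(800,600),interpolation=cv2.INTER_CUBIC)
cv2.imwrite("pics/top3.png",a)
cv2.imwrite("pics/sc3.png",cv2.resize(g["color"][150:225,262:362],(800,600),interpolation=cv2.INTER_CUBIC))
```

```text
t 7.95 at [ 469.9 -215.7  137.3] [1.7997e+02 6.0000e-02 1.3439e+02] linear [ 0.0009 -0.0053  0.0311] turn 0.0002 F [-0.3 -0.6 -2.8] q6 -70.3 w 12.1
```

View pics/top3.png

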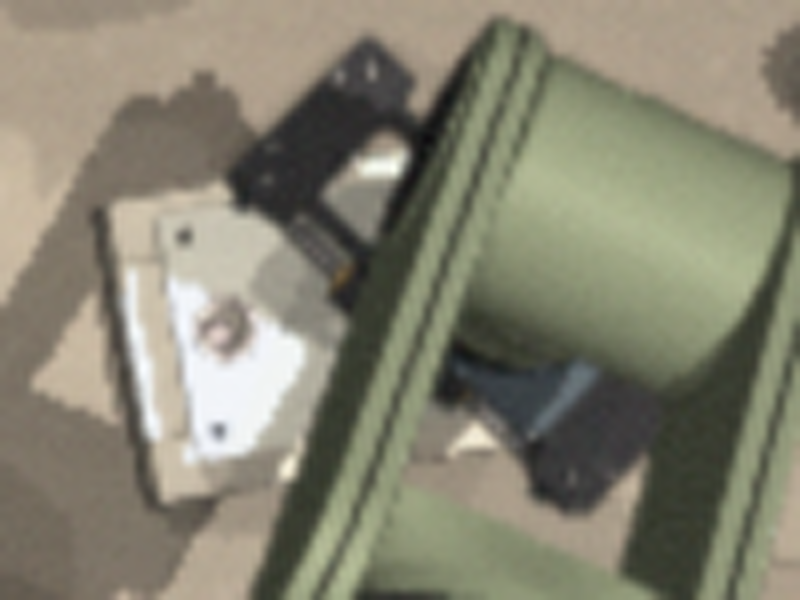

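The top view shows the cover's left half over the unit: hole at (224,327), corners near (160,215) and (188,462). I'll fit that and compare it with the unit's own pose.

Run:
```python
from h import *
f=cams.grab_frame("top"); s=env.state(); print(s["ee_pos"],s["ee_rot"])
uv=(np.array([(160,214),(188,463),(224,327)])+.5)/8-.5+(275,165)
h=103.9
for sel in([0,1,2],[0,1]):
    L=np.array([(50,95,16+h),(-50,95,16+h),(0,75,19+h)]);p,e=fit(f,L[sel],uv[sel],[468,-215,.15]); print(p[:2],np.degrees(p[2]),e.round(2))
# expected hole pixel if the cover were at unit pose
print(place([468,-215.6,np.radians(8.8)],[(0,75,0)]), fit(f,[(0,0,19+h)],uv[2:],[480,-140,0])[0])
```

```text
[ 469.79776267 -215.96728013  137.39367553] [1.79972837e+02 7.08992792e-02 1.34365121e+02]
[ 463.70557327 -214.08047522] 5.372657730732069 [0.07 0.41 0.44]
[ 462.45691848 -214.10942347] 5.050602806325535 [0.18 0.17]
[[ 456.52606228 -141.48287139    0.        ]] [ 458.11085082 -139.45494874    0.        ]
```

View pics/sc3.png

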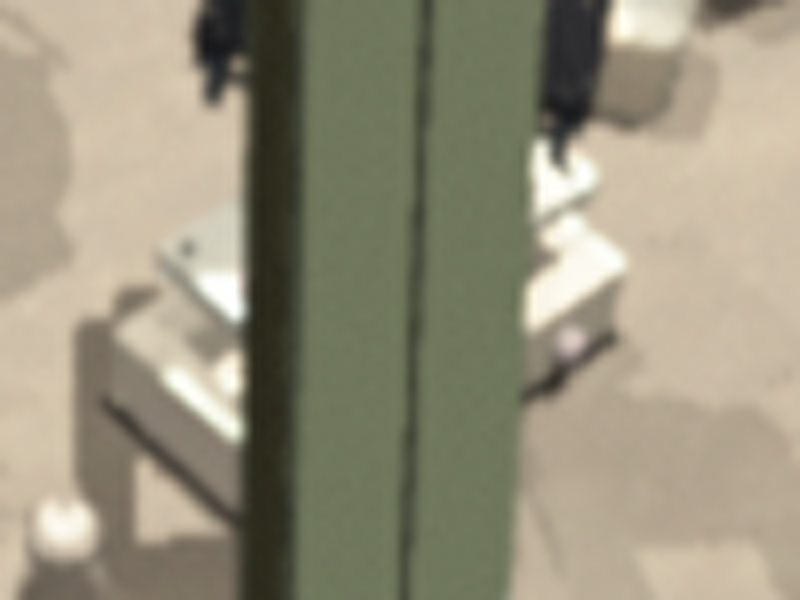

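Run:
```python
from h import *
import cv2
f=cams.grab_frame("top"); I=f["color"].astype(float).mean(2)
h=103.9
def cen(u,v,r=2):
    y,x=np.mgrid[v-r:v+r+1,u-r:u+r+1]; w=I[v-r:v+r+1,u-r:u+r+1]; w=np.clip(np.median(w)-10-w,0,None); return (w*x).sum()/w.sum(),(w*y).sum()/w.sum()
s1=cen(298,194);s2=cen(302,219)
print(s1,s2)
# initial screw holes for cover-local coords
I0=cv2.imread("pics/top0.png").astype(float).mean(2); I,I1=I0,I
k=[cen(182,171,2),cen(173,192,2),cen(226,190,2),cen(217,211,2)]; print(k)
I=I1
# back-project initial to plane z=16, in cover frame
pc=np.array([519.3,209.6,np.radians(-23.8)])
L=[]
for u in k:
    w=fit(f,[(0,0,16)],np.array([u]),[500,200,0])[0][:2]-pc[:2]; c,s=np.cos(pc[2]),np.sin(pc[2]); L.append((w[0]*c+w[1]*s,-w[0]*s+w[1]*c))
print(np.round(L,1))
L=np.array([(41.,86),(-41,86)]) if False else np.array([(*L[0],16+h),(*L[1],16+h)])
uvh=(np.array([224,327])+.5)/8-.5+(275,165)
p,e=fit(f,L,np.array([s1,s2]),[468,-215,.15]);print("screws",p[:2],np.degrees(p[2]),e.round(2))
p,e=fit(f,np.r_[L,[(0,75,19+h)]],np.array([s1,s2,uvh]),[468,-215,.15]);print("screws+hole",p[:2],np.degrees(p[2]),e.round(2))
for v in range(192,224,2): # left edge: max positive gradient
    g=I[v,288:306]; print(v,g.astype(int).tolist())
```

```text
(np.float64(297.70523415977965), np.float64(194.12396694214877)) (np.float64(302.0480349344978), np.float64(218.41339155749637))
[(np.float64(182.12591687041564), np.float64(171.0733496332518)), (np.float64(173.1552511415525), np.float64(192.16133942161338)), (np.float64(226.39811912225704), np.float64(190.3009404388715)), (np.float64(217.2392026578073), np.float64(211.35880398671097))]
[[ 40.8  86.7]
 [-40.1  85.4]
 [ 39.1 -85.3]
 [-41.5 -85.1]]
screws [ 467.21349442 -216.31635234] 7.854469343213922 [0.2 0.2]
screws+hole [ 467.86956634 -215.42059602] 8.045695142635376 [0.34 0.19 0.53]
192 [108, 185, 189, 192, 191, 187, 173, 190, 193, 192, 184, 189, 190, 190, 194, 187, 187, 183]
194 [102, 173, 186, 189, 189, 184, 159, 181, 186, 122, 103, 160, 188, 192, 191, 188, 191, 190]
196 [91, 137, 181, 183, 184, 180, 174, 157, 187, 189, 187, 190, 192, 189, 189, 193, 190, 192]
198 [74, 117, 178, 189, 186, 188, 182, 154, 190, 195, 194, 194, 197, 191, 191, 193, 191, 193]
200 [67, 103, 183, 235, 200, 190, 189, 170, 229, 220, 218, 214, 199, 193, 192, 194, 192, 189]
202 [73, 99, 181, 236, 203, 192, 19
[... 293 characters left out ...]
200, 240, 229, 222, 186, 152, 126, 140, 184]
210 [125, 106, 79, 148, 237, 241, 205, 191, 189, 188, 240, 244, 243, 242, 222, 216, 222, 241]
212 [141, 114, 66, 110, 211, 238, 202, 190, 185, 176, 236, 243, 245, 245, 245, 245, 245, 244]
214 [177, 121, 80, 91, 170, 235, 204, 188, 189, 192, 200, 241, 244, 245, 245, 244, 245, 245]
216 [170, 138, 106, 73, 124, 232, 218, 195, 190, 188, 192, 241, 244, 244, 244, 244, 244, 244]
218 [118, 117, 108, 68, 109, 210, 237, 204, 183, 177, 169, 216, 240, 212, 142, 191, 241, 243]
220 [111, 110, 108, 82, 74, 112, 177, 187, 185, 192, 210, 216, 241, 240, 227, 240, 242, 239]
222 [112, 114, 112, 107, 66, 101, 167, 189, 190, 196, 229, 201, 184, 199, 202, 182, 154, 141]
```

Numeric edges show the cover and unit are parallel within about 1°, with centres within about 1.5 mm. Descending carefully and watching the force.

Request:
step_arm(
  linear=[
    [0, 0, 0.02],
    [0, 0, 0.04],
    [0, 0, 0.055],
    [0, 0, 0.065],
    [0, 0, 0.072],
    [0, 0, 0.079],
    [0, 0, 0.083],
    [0, 0, 0.083],
  ],
  turn=[0, 0, 0, 0, 0, 0, 0, 0],
)

```text
time_s: 9.15
ee_pos: [469.4, -216.2, 111.8]
ee_rot: [-180.0, -0.0, 134.3]
force: [0.6, -0.1, -2.3]
gripper_width: 11.9
gripper_force: 35.0
```

Run:
```python
from h import *
go(469.5,-216,112,134.3); print(env.state()["torque"].round(2))
```

```text
t 9.15 at [ 469.4 -216.2  111.8] [-180.     -0.    134.33] linear [ 0.0002  0.0008 -0.0006] turn 0.0001 F [ 0.6 -0.1 -2.3] q6 -70.3 w 11.9
[ 0.03 -0.11 -0.04]
```

Request:
step_arm(
  linear=[
    [0, 0, 0.006],
    [0, 0, 0.012],
    [0, 0, 0.018],
    [0, 0, 0.024],
    [0, 0, 0.029],
    [0, 0, 0.034],
    [0, 0, 0.034],
    [0, 0, 0.034],
  ],
  turn=[0, 0, 0, 0, 0, 0, 0, 0],
)

```text
time_s: 10.15
ee_pos: [469.4, -216.2, 102.1]
ee_rot: [180.0, 0.0, 134.3]
force: [-0.8, 1.5, 2.1]
gripper_width: 11.9
gripper_force: 35.0
```

Run:
```python
from h import *
go(469.5,-216,101,134.3); print(env.state()["torque"].round(2))
```

```text
t 10.15 at [ 469.4 -216.2  102.1] [1.8000e+02 2.0000e-02 1.3433e+02] linear [0.0004 0.0008 0.0035] turn 0.0001 F [-0.8  1.5  2.1] q6 -70.3 w 11.9
[0.18 0.1  0.02]
```

The cover is on the spigots and resting on the springs: Fz went from -2.3 to +2.1 N at the expected height. Turning the fastener counter-clockwise by 54°.

Request:
step_arm(
  linear=[
    [0, 0, 0],
    [0, 0, 0],
    [0, 0, 0],
    [0, 0, 0],
    [0, 0, 0],
    [0, 0, 0],
    [0, 0, 0],
    [0, 0, 0],
    [0, 0, 0],
    [0, 0, 0],
    [0, 0, 0],
    [0, 0, 0],
    [0, 0, 0],
    [0, 0, 0],
  ],
  turn=[0, -0.015, -0.03, -0.045, -0.06, -0.075, -0.09, -0.105, -0.12, -0.135, -0.147, -0.151, -0.151, -0.151],
)

```text
time_s: 11.9
ee_pos: [469.8, -215.8, 101.8]
ee_rot: [180.0, 0.1, -171.4]
force: [1.7, 4.9, 2.4]
gripper_width: 12.1
gripper_force: 35.0
```

Run:
```python
from h import *
import cv2
go(469.5,-216,93.4,188.8); print(env.state()["torque"].round(2))
f=cams.grab_frame("top")
cv2.imwrite("pics/top4.png",cv2.resize(f["color"][165:240,275:375],(800,600),interpolation=cv2.INTER_CUBIC))
```

```text
t 11.9 at [ 469.8 -215.8  101.8] [ 1.7997e+02  6.0000e-02 -1.7136e+02] linear [ 0.0011 -0.0005  0.0279] turn -0.0004 F [1.7 4.9 2.4] q6 -124.7 w 12.1
[ 1.19 -0.45  0.02]
```

View pics/top4.png

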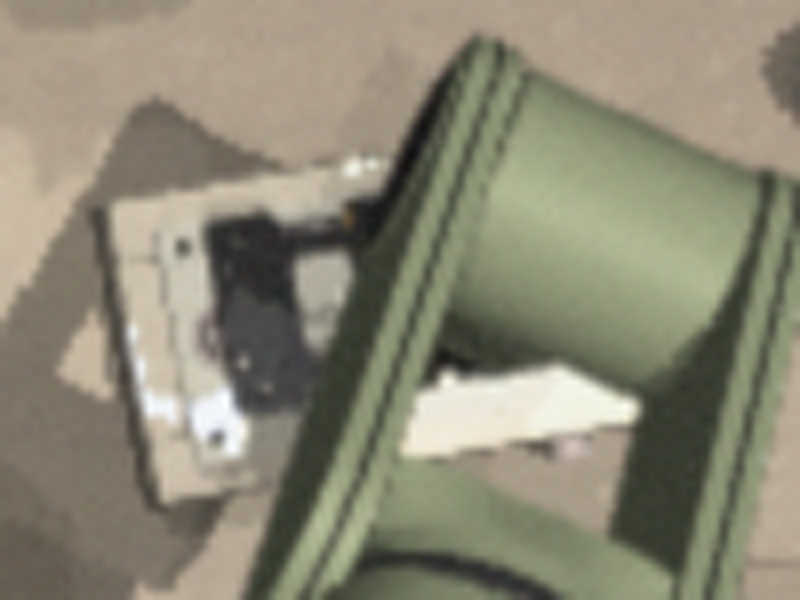

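The cover is still square on the unit, with both edges parallel, and the gripper body runs along the unit's width as intended. Pressing home.

Request:
step_arm(
  linear=[
    [0, 0.003, 0.004],
    [0, 0.003, 0.009],
    [0, 0.003, 0.014],
    [0, 0.003, 0.019],
    [0, 0.003, 0.024],
    [0, 0.003, 0.028],
    [0, 0.003, 0.031],
    [0, 0.003, 0.031],
    [0, 0.003, 0.031],
  ],
  turn=[0, 0, 0, 0, 0, 0, 0, 0, 0],
)

```text
time_s: 13.08
ee_pos: [469.9, -215.8, 93.4]
ee_rot: [-179.9, 0.1, -171.3]
force: [1.5, 2.8, 8.8]
gripper_width: 11.9
gripper_force: 35.0
```

Run:
```python
from h import *
go(469.5,-216,92,188.8); print(env.state()["torque"].round(2))
```

```text
t 13.075 at [ 469.9 -215.8   93.4] [-1.7992e+02  9.0000e-02 -1.7132e+02] linear [ 0.0013 -0.0006  0.0046] turn -0.0003 F [1.5 2.8 8.8] q6 -124.6 w 11.9
[ 0.8  -0.14 -0.04]
```

Request:
step_arm(
  linear=[
    [0, 0, 0.003],
    [0, 0, 0.006],
    [0, 0, 0.009],
    [0, 0, 0.009],
    [0, 0, 0.009],
  ],
  turn=[0, 0, 0, 0, 0],
)

```text
time_s: 13.7
ee_pos: [469.9, -215.8, 93.2]
ee_rot: [-179.9, 0.1, -171.3]
force: [-3.6, 5.7, 26.5]
gripper_width: 11.4
gripper_force: 35.0
```

Run:
```python
from h import *
go(469.5,-216,92,188.8); print(env.state()["torque"].round(2))
```

```text
t 13.7 at [ 469.9 -215.8   93.2] [-1.7989e+02  1.4000e-01 -1.7132e+02] linear [ 0.0014 -0.0005  0.004 ] turn -0.0003 F [-3.6  5.7 26.5] q6 -124.6 w 11.4
[ 1.25  0.85 -0.09]
```

Hard stop at TCP z = 93.2, which is 59.8 mm above the grasp height. That matches fully home, since a blade-blocked cover would stop 5 mm higher. Handing in.

```bash
python3 -c "
from workcell import env
print(env.job_done())"
```

```text
the job is handed in; nothing more can be done
None
```

The cover is on both spigots and pressed fully home with the fastener turned about 54° to line up with the blade. I handed the job in at about 13.7 s with the fingers still pushing down at about 26 N; no verdict came back, and I did not re-measure the bystanders.

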